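# Pop the stopper drawer at the bottle shop

### The job

Take the thin wooden dowel out of its white pot and push it straight down through the hole in the red-topped box, against the brass spring latch inside, until that box's drawer springs fully open. Then stand the dowel back in its pot and let go of it. Leave the drawer of the green-topped box shut.

Things in the scene. Friction and masses are not known exactly. Their poses are not given: they have to be found in the camera images.
- dowel_center (a point): Middle (half-way up) of a round pale wooden dowel, 14 mm thick and 170 mm long, with a blue band near its upper end; z runs along it, up. It stands loose and upright on its foot in the white pot, its upper 116 mm out of it; 25 g. (The short fat dark wooden muddler standing about is not it.)
- dowel_foot (a point): Centre of the dowel's lower end face, 85 mm below its middle.
- pot_floor (a point): Centre of the inner floor of the white ceramic pot, 6 mm over the counter. The pot is fixed, a cone that widens upward, 60 mm high; inside it is about 24 mm wide at the floor and 60 mm at the rim. The dowel may lean in it.
- red_hole (a point): Centre of the round release hole, 32 mm wide, at the level of the red top's upper face (90 mm over the counter), in a charcoal box 150 mm deep (its x), 120 mm wide and 90 mm high, fixed to the counter, with a red top board and a drawer in the side that faces the robot (its -x). The hole lies 35 mm towards the back (+x of the box) from the middle of the top. A brass latch plate 42 mm wide lies across it, 25 mm below the top face. Axes as the box: x to the back, z up.
- red_latch (a joint): How far the latch under the hole of the red-topped box is pushed down, m: 0 at rest (plate 25 mm below the top face) to 0.014 (bottomed). Sprung: 3 N to start it, about 6 N at 0.010 where the drawer comes free, 7 N at the bottom; it comes back up by itself.
- red_drawer (a joint): How far the drawer of the red-topped box is out, m: 0 shut to 0.05 fully open. A spring pushes it out towards the box's -x side within about a second once its latch is pushed down by 0.010 m, and it then stays open; the latch holds it shut until then.
- green_hole (a point): The same point on the green-topped box, which is otherwise like the red-topped one.
- green_drawer (a joint): How far the drawer of the green-topped box is out, m: 0 shut to 0.05 fully open. A spring pushes it out towards the box's -x side within about a second once its latch is pushed down by 0.010 m, and it then stays open; the latch holds it shut until then.

How it is judged:
By the outcome, as a careful person would: the job done as asked, in the order asked, and still so for the second after the job is handed in, with the robot touching nothing.
It also fails if it takes over 48 s, if anything falls off the work surface, if the arm or the gripper's body presses on something with over 40 N, if the wrist force passes 120 N, or if a joint passes its speed limit or range.

### The arm

A 6-joint arm with a two-finger parallel gripper is mounted at the origin on the work surface. World frame = base frame: x ahead of the robot, y to its left, z up, the work surface at z = 0. Lengths are in m, angles in rad, forces in N, time in s.
With the tool pointing down it reaches from about 0.325 to 0.775 m from the base axis. Payload 5.5 kg.
Tool frame: the origin (TCP) lies midway between the tips of the shut fingers; the grasp point (between the pads) lies 19 mm behind it (robot.tcp_to_grasp is the distance from the TCP to the grasp point, in m); z points along the fingers, y is the line along which they close (so a half turn about z gives the same grasp; the last joint's range is limited). The gripper opens to 88 mm and grips with 3 to 60 N. Pads are 20 mm wide; open, the fingers measure 115 mm over their backs; the gripper's body (75 mm by 178 mm) begins 61 mm behind the grasp point.
Start: joints at [-0.057, 0.091, 1.231, -0, 1.82, -0.057], TCP at [0.6, -0, 0.196] pointing down, gripper open.
Joint ranges: [-2.87, 2.87], [-0.86, 2.18], [0.17, 2.46], [-1.51, 4.65], [0.06, 2.69], [-2.65, 2.65]. Speed limits (rad/s): [2.57, 2.57, 3.01, 3.14, 3.14, 3.14].

### API

Orientations are given as a 3x3 rotation matrix whose columns are the frame's x, y, z axes.
In Python, from workcell import robot, camera, calibration, order, spotter gives the robot as it stands.
- The arm moves only by the tool carry_out, never from a script. Its arguments are lists of equal length, an entry for each row: "fingers": the closure in counts, from 0 (fully open) to 255 (shut); "delta_pos": the shift along the tool's x, y, z in mm, a list of three; "turn": the turn, a rotation vector about the tool's x, y, z in degrees, a list of three. In form: {"fingers": [fingers, ...], "delta_pos": [[tx, ty, tz], ...], "turn": [[rx, ry, rz], ...]}. A call has 1 to 20 rows; each row is the pose to reach, as a shift and turn from the pose commanded when the call began, along the tool's axes at that moment; what a row does not reach only later rows make up. A row lasts 1/12 s, in which the tool goes at most 41.7 mm and 7.16 degrees, less where a joint would pass 70% of its speed; a pose out of reach is approached as far as the arm can. A call with a gripper value outside its range is refused whole. The fingers move at their own pace and stop on an object; "force" is the grip in N (left out, the last holds). Time passes only in rows, so rows that repeat a pose let the fingers close. It gives the time, the measured TCP pose, the force, the opening and the grip force at its end, in the units of the state.
- robot.observe(): the state, without advancing time (a new reading comes with each control period).
- camera(name): name is "scene" or "side" or "wrist"; returns (picture, depth): 480x640x3 uint8, red, green, blue; 480x640 float32, m along the optical axis (not along the pixel's ray), 0 where there is no reading.
- calibration(name): a dict with "fx", "fy", "cx", "cy" (pixels), "camera_from_world" (4x4, takes a point from world to camera coordinates). Camera axes: x right, y up, looking along -z (the intrinsics and any distortion apply to the point x, -y, -z); pixel columns grow to the right and rows downward; lengths in m; the calibration is good to about 2 mm. The wrist camera is an equidistant fisheye: a pixel r from the principal point sees the ray r / f radians off the axis. A picture is of the moment at which its call begins: read the wrist's pose just before it. calibration takes no time and is no camera call; for the wrist camera it gives the pose at the moment of the call.
- order.job_done(): hands the job in; it is judged then, once.
Trained networks look in the newest picture that a camera, given by its name, has taken for a name from the list of things; names that differ only in an ending like _2 or _b are one class to them, and where a whole thing is asked for, a point or a joint stands for the part that bears it (a point fixed in the world has none). Each returns a list of dicts, best first, with "conf" (0 to 1); they miss things now and then, are a little off and sometimes report something else, mostly with a low value. They report only what shows in the picture. A call takes as long as a camera call.
- spotter.boxes_of(name, camera): "rect" ([left, top, width, height] in pixels, round what is visible of it).
- spotter.trace(name, camera): "region" (480x640 bool, what is visible of it) and "rect" ([left, top, width, height] in pixels, round what is visible of it).
- spotter.mark_of(name, camera): "xy" ([column, row] in pixels: a listed point, or the origin of a listed thing).
The state is a dict: "clock": time; "qpos": joint angles; "qd": joint speeds; "joint_efforts": joint torques, N m; "tool_pos": TCP position; "tcp_rot": TCP orientation; "force": force on the tool from outside, world axes, zero at the start; "wrist_torque": the same for the moment, N m; "grip_width": finger opening in m; "gripper_force": force on a finger pad.
Only numpy, scipy, OpenCV 4.12 (cv2) and the standard library are available. Lean on these libraries where they do the work, as an engineer would, in place of code of your own. Each camera call takes 0.05 s, during which the arm holds its last target. There are 200 camera calls.

## Working session

There is one attempt and no reset: what is moved stays moved. The work goes in short steps, Python scripts to look and compute and a tool call to move; the robot and the scene stay as the last step left them, time stands still between calls to the robot, and variables do not carry over. Pictures are saved under pics/ and viewed, at most 10 in all, crops included, and the job is handed in when it is done.

Besides the shell and the picture viewer there is one more tool, called after "Call:" as a command line: name --argument value ..., lists and objects as JSON in quotes. carry_out: Moves the arm, as the interface text tells. Its arguments: {"type":"object","properties":{"fingers":{"type":"array","items":{"type":"number"}},"delta_pos":{"type":"array","items":{"type":"array","items":{"type":"number"}}},"turn":{"type":"array","items":{"type":"array","items":{"type":"number"}}},"force":{"type":"number"}},"required":["fingers","delta_pos","turn"]}

```bash
mkdir -p pics; cat > h.py <<'E'
import numpy as np, cv2
from workcell import robot, camera, calibration, order, spotter
def save(n,im): cv2.imwrite('pics/'+n,im[:,:,::-1])
def ray(c,uv):
    K=calibration(c); x=(uv[0]-K['cx'])/K['fx']; y=(uv[1]-K['cy'])/K['fy']
    if c=='wrist':
        r=np.hypot(x,y); s=np.sin(r)/max(r,1e-9); d=np.array([x*s,-y*s,-np.cos(r)])
    else: d=np.array([x,-y,-1.])
    M=np.linalg.inv(K['camera_from_world']); return M[:3,3],M[:3,:3]@d
def atz(c,uv,z):
    o,d=ray(c,uv); return o+d*(z-o[2])/d[2]
def proj(c,p):
    K=calibration(c); q=K['camera_from_world']@np.r_[p,1]; x,y,z=q[0],-q[1],-q[2]
    if c=='wrist':
        r=np.hypot(x,y); t=np.arctan2(r,z); x,y=x/r*t,y/r*t
    else: x,y=x/z,y/z
    return np.array([K['cx']+K['fx']*x,K['cy']+K['fy']*y])
E
python3 - <<'E'
from h import *
ims=[]
for c in ['scene','side']:
    im,d=camera(c); save(c+'0.png',im)
    for n in ['dowel_center','dowel_foot','pot_floor','red_hole','green_hole']:
        for r in spotter.mark_of(n,c)[:2]:
            z={'dowel_center':.091,'red_hole':.09,'green_hole':.09}.get(n,.006)
            print(c,n,np.round(r['xy']),round(r['conf'],2),np.round(atz(c,r['xy'],z),3))
print(calibration('wrist'))
E
```

```text
scene dowel_center [316. 252.] 0.61 [ 0.58  -0.022  0.091]
scene dowel_foot [315. 290.] 0.67 [ 0.584 -0.023  0.006]
scene pot_floor [321. 290.] 0.71 [ 0.585 -0.013  0.006]
scene red_hole [171. 258.] 0.9 [ 0.581 -0.241  0.09 ]
scene green_hole [450. 233.] 0.74 [0.546 0.196 0.09 ]
side dowel_center [299. 221.] 0.85 [ 0.587 -0.027  0.091]
side dowel_foot [302. 261.] 0.62 [ 0.584 -0.013  0.006]
side pot_floor [302. 257.] 0.91 [ 0.585 -0.022  0.006]
side red_hole [318. 145.] 0.75 [ 0.572 -0.221  0.09 ]
side green_hole [314. 346.] 0.6 [0.542 0.198 0.09 ]
side green_hole [304. 261.] 0.46 [0.57  0.053 0.09 ]
{'fx': 371.64829954431775, 'fy': 371.64829954431775, 'cx': 321.6711654781858, 'cy': 237.99889322804196, 'camera_from_world': array([[ 9.99998805e-01, -1.45499054e-03, -5.21719983e-04,
        -6.00465593e-01],
       [ 1.26660978e-03,  9.64810737e-01, -2.62942269e-01,
         3.03255830e-02],
       [ 8.85939556e-04,  2.62941294e-01,  9.64811428e-01,
        -3.89956932e-01],
       [ 0.00000000e+00,  0.00000000e+00,  0.00000000e+00,
         1.00000000e+00]])}
```

View pics/scene0.png

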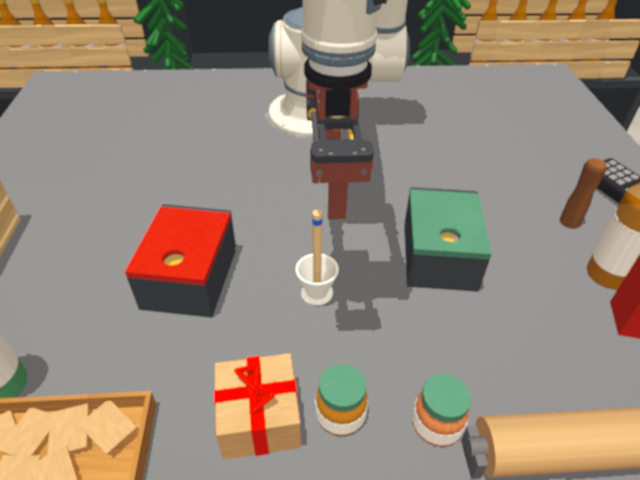

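View pics/side0.png

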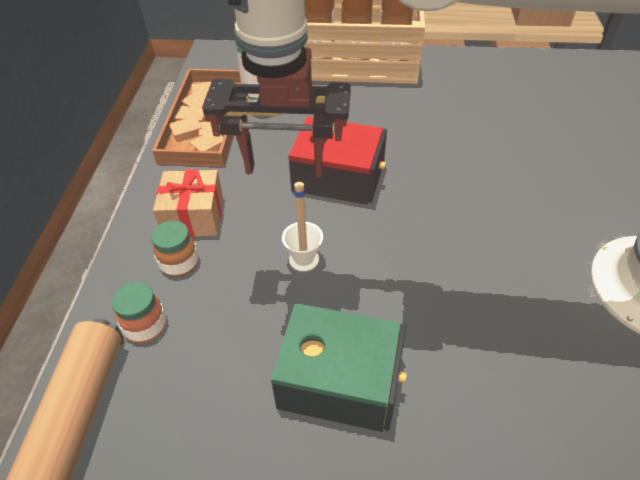

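```bash
cat >> h.py <<'E'
def axis3d(masks):
    ns=[];os=[]
    for c,m in masks.items():
        v,u=np.nonzero(m); p=cv2.fitLine(np.c_[u,v].astype(np.float32),cv2.DIST_HUBER,0,.01,.01).ravel()
        o,d1=ray(c,p[2:]-p[:2]*20); _,d2=ray(c,p[2:]+p[:2]*20); n=np.cross(d1,d2); ns.append(n/np.linalg.norm(n)); os.append(o)
    d=np.cross(*ns); d/=np.linalg.norm(d); d*=np.sign(d[2])
    A=np.array([*ns,[0,0,1]]); f=lambda z: np.linalg.solve(A,[ns[0]@os[0],ns[1]@os[1],z])
    return d,f
def cloud(c,dep):
    v,u=np.nonzero(dep>0); K=calibration(c); z=dep[v,u]
    P=np.c_[(u-K['cx'])/K['fx']*z,-(v-K['cy'])/K['fy']*z,-z,np.ones_like(z)]
    return u,v,(P@np.linalg.inv(K['camera_from_world']).T)[:,:3]
E
python3 - <<'E'
from h import *
ms={}
for c in ['scene','side']:
    im,dep=camera(c)
    t=spotter.trace('dowel_center',c)
    if t:
        m=t[0]['region']; ms[c]=m; v,u=np.nonzero(m); i=v.argmin()
        print(c,t[0]['conf'],t[0]['rect'],m.sum(),'top',u[i],v[i])
    u,v,P=cloud(c,dep); rgb=im[v,u].astype(int)
    for nm,k in (('red',(rgb[:,0]>150)&(rgb[:,1]<60)&(rgb[:,2]<60)),('green',(rgb[:,1]>rgb[:,0]+40)&(rgb[:,1]>rgb[:,2]+15))):
        s=k&(abs(P[:,2]-.09)<.012)&(P[:,0]>.4)&(P[:,0]<.68)&(abs(P[:,1])<.35)
        if s.sum()<50: continue
        q=P[s]; r=cv2.minAreaRect((q[:,:2]*1000).astype(np.float32)); print(c,nm,s.sum(),'z',np.median(q[:,2]).round(4),'rect',r)
    # hole: brass pixels near
d,f=axis3d(ms); print('dir',d.round(3),[f(z).round(4) for z in (.006,.06,.091,.17)])
for c in ms: print([proj(c,f(z)).round() for z in (.006,.17)])
E
```

```text
scene 0.66 [311.9, 207.8, 11.8, 75.4] 654 top 314 210
scene red 5178 z 0.0887 rect ((541.8297729492188, -232.01593017578125), (118.96981811523438, 153.08883666992188), 78.85504913330078)
scene green 4435 z 0.0893 rect ((512.3995971679688, 200.90097045898438), (120.12310028076172, 154.1345672607422), 81.47130584716797)
side 0.75 [292.9, 179.4, 15.3, 72.0] 625 top 298 182
side green 8437 z 0.0905 rect ((511.11590576171875, 200.94329833984375), (121.08436584472656, 148.73126220703125), 81.3736801147461)
dir [-0.006 -0.006  1.   ] [array([ 0.5827, -0.0197,  0.006 ]), array([ 0.5824, -0.02  ,  0.06  ]), array([ 0.5823, -0.0201,  0.091 ]), array([ 0.5818, -0.0206,  0.17  ])]
[array([317., 290.]), array([317., 214.])]
[array([303., 258.]), array([299., 188.])]
```

```bash
python3 - <<'E'
from h import *
s=robot.observe(); R=s['tcp_rot']; print(s['clock'],s['tool_pos'],R.round(4).tolist())
print(R.T@(np.array([.5823,-.0201,.121])-s['tool_pos'])*1000)
E
```

```text
0.8 [ 6.00012875e-01 -7.09559148e-06  1.95868175e-01] [[-0.0, 1.0, 0.0], [1.0, 0.0, -0.0], [-0.0, 0.0, -1.0]]
[-20.08996892 -17.7156207   74.86831295]
```

Call:
carry_out --fingers '[0,0,0,0,0,0,255,255,255,255,255,255,255,255,255,255,255,255]' --delta_pos '[[-20,-18,0],[-20,-18,0],[-20,-18,25],[-20,-18,50],[-20,-18,75],[-20,-18,75],[-20,-18,75],[-20,-18,75],[-20,-18,75],[-20,-18,75],[-20,-18,75],[-20,-18,75],[-20,-18,75],[-20,-18,75],[-20,-18,75],[-20,-18,75],[-20,-18,75],[-20,-18,75]]' --turn '[[0,0,0],[0,0,0],[0,0,0],[0,0,0],[0,0,0],[0,0,0],[0,0,0],[0,0,0],[0,0,0],[0,0,0],[0,0,0],[0,0,0],[0,0,0],[0,0,0],[0,0,0],[0,0,0],[0,0,0],[0,0,0]]' --force 30

```text
clock: 2.3
tool_pos: [0.582, -0.02, 0.1207]
tcp_rot: [[-0.0, 1.0, -0.0], [1.0, 0.0, 0.0], [0.0, -0.0, -1.0]]
force: [0.3, -1.4, -0.7]
grip_width: 0.0135
gripper_force: 30.0
```

Call:
carry_out --fingers '[255,255,255,255,255,255,255,255,255,255,255,255,255,255]' --delta_pos '[[0,0,-20],[0,0,-50],[0,0,-85],[0,0,-120],[-20,0,-120],[-50,0,-120],[-85,0,-120],[-120,-2,-120],[-155,-3,-120],[-185,-4,-120],[-208,-5,-120],[-219,-5,-120],[-219,-5,-120],[-219,-5,-120]]' --turn '[[0,0,0],[0,0,0],[0,0,0],[0,0,0],[0,0,0],[0,0,0],[0,0,0],[0,0,0],[0,0,0],[0,0,0],[0,0,0],[0,0,0],[0,0,0],[0,0,0]]'

```text
clock: 3.47
tool_pos: [0.5771, -0.2386, 0.2406]
tcp_rot: [[0.0, 1.0, -0.0], [1.0, -0.0, 0.001], [0.001, -0.0, -1.0]]
force: [0.6, 1.4, -0.1]
grip_width: 0.0134
gripper_force: 30.0
```

```bash
python3 - <<'E'
from h import *
s=robot.observe(); print(s['clock'],s['tool_pos'].round(4),s['grip_width'],s['force'].round(2))
ms={};out=[]
for c in ['scene','side','wrist']:
    im,dep=camera(c); out.append(im)
    for n,z in (('dowel_center',.205),('dowel_foot',.12),('red_hole',.09),('pot_floor',.006)):
        for r in spotter.mark_of(n,c)[:1]: print(c,n,np.round(r['xy']),round(r['conf'],2),atz(c,r['xy'],z).round(4))
    t=spotter.trace('dowel_center',c)
    if t: print(c,t[0]['conf'],t[0]['rect']); ms[c]=t[0]['region']
if 'scene' in ms and 'side' in ms:
    d,f=axis3d({k:ms[k] for k in('scene','side')}); print(d.round(3),f(.12).round(4),f(.09).round(4))
save('w1.png',out[2]); 
a=out[0][140:320,90:330];b=out[1][60:240,220:460]
save('c1.png',cv2.resize(np.vstack([a,b]),None,fx=1.66,fy=1.66,interpolation=cv2.INTER_CUBIC))
E
```

```text
3.4667 [ 0.5771 -0.2386  0.2406] 0.013397971793746946 [ 0.57  1.42 -0.12]
scene dowel_foot [163. 240.] 0.84 [ 0.5729 -0.2485  0.12  ]
scene red_hole [172. 255.] 0.76 [ 0.5736 -0.2411  0.09  ]
scene pot_floor [317. 289.] 0.65 [ 0.5802 -0.0201  0.006 ]
scene 0.56 [144.2, 163.6, 27.8, 79.5]
side dowel_center [312.  80.] 0.69 [ 0.5826 -0.2538  0.205 ]
side dowel_foot [316. 119.] 0.62 [ 0.5772 -0.258   0.12  ]
side red_hole [320. 136.] 0.65 [ 0.571  -0.2486  0.09  ]
side pot_floor [304. 258.] 0.88 [ 0.5804 -0.0199  0.006 ]
side 0.79 [308.5, 31.9, 10.4, 90.8]
wrist dowel_center [322. 257.] 0.83 [ 0.5777 -0.2401  0.205 ]
wrist dowel_foot [324. 225.] 0.75 [ 0.5791 -0.2395  0.12  ]
wrist red_hole [320. 215.] 0.67 [ 0.5763 -0.2372  0.09  ]
wrist pot_floor [326.  15.] 0.92 [ 0.5831 -0.0201  0.006 ]
wrist 0.65 [304.9, 216.3, 32.6, 122.5]
[ 0.    -0.001  1.   ] [ 0.5758 -0.2396  0.12  ] [ 0.5758 -0.2396  0.09  ]
```

View pics/c1.png

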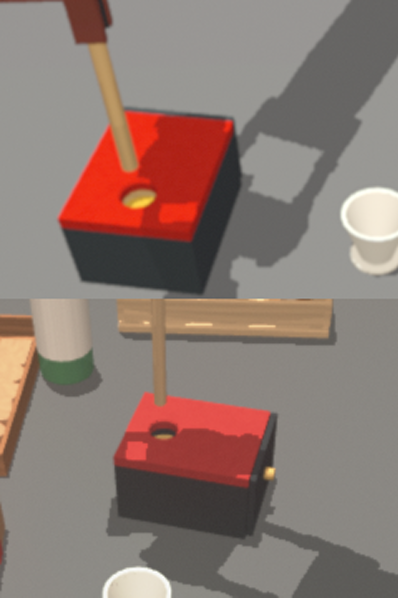

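View pics/w1.png

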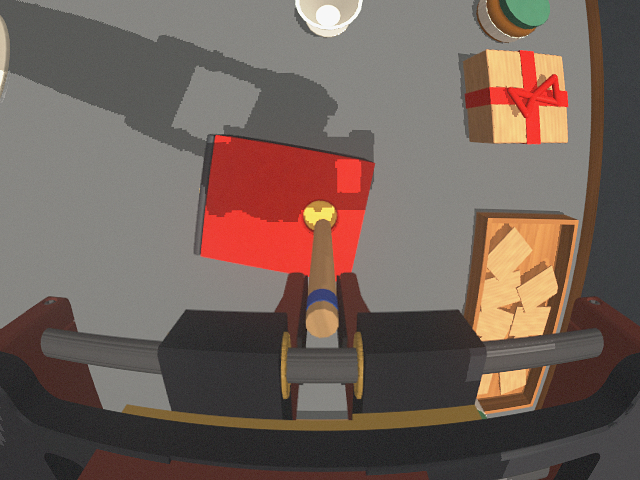

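Call:
carry_out --fingers '[255,255,255,255,255,255,255,255,255,255,255]' --delta_pos '[[0,0,15],[0,0,30],[0,0,40],[0,0,48],[0,0,54],[0,0,58],[0,0,62],[0,0,65],[0,0,68],[0,0,68],[0,0,68]]' --turn '[[0,0,0],[0,0,0],[0,0,0],[0,0,0],[0,0,0],[0,0,0],[0,0,0],[0,0,0],[0,0,0],[0,0,0],[0,0,0]]' --force 40

```text
clock: 5.28
tool_pos: [0.5773, -0.2391, 0.1741]
tcp_rot: [[-0.0, 1.0, 0.002], [1.0, 0.0, -0.001], [-0.001, 0.002, -1.0]]
force: [-0.5, 0.9, 4.3]
grip_width: 0.0133
gripper_force: 40.0
```

Call:
carry_out --fingers '[255,255,255,255,255,255,255,255]' --delta_pos '[[0,0,2],[0,0,4],[0,0,6],[0,0,7],[0,0,7],[0,0,7],[0,0,7],[0,0,7]]' --turn '[[0,0,0],[0,0,0],[0,0,0],[0,0,0],[0,0,0],[0,0,0],[0,0,0],[0,0,0]]'

```text
clock: 5.95
tool_pos: [0.5774, -0.2392, 0.1674]
tcp_rot: [[0.0, 1.0, 0.002], [1.0, 0.0, -0.001], [-0.001, 0.002, -1.0]]
force: [-1.0, 1.2, 5.5]
grip_width: 0.0133
gripper_force: 40.0
```

```bash
python3 - <<'E'
from h import *
a=camera('scene')[0][140:320,90:330];b=camera('side')[0][60:240,220:460]
save('c2.png',cv2.resize(np.vstack([a,b]),None,fx=1.66,fy=1.66,interpolation=cv2.INTER_CUBIC))
E
```

```text
(no output)
```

View pics/c2.png

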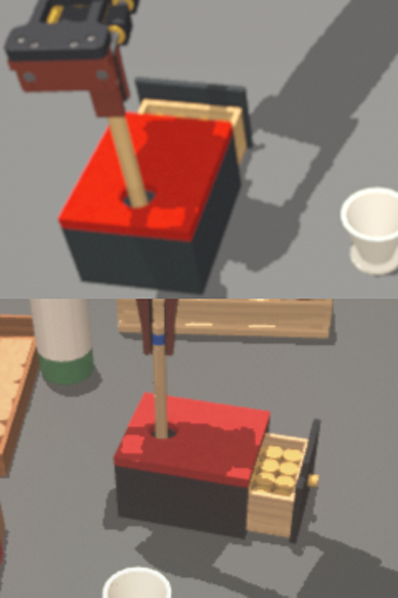

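Call:
carry_out --fingers '[255,255,255,255,255,255,255,255,255,255,255,255,255,255]' --delta_pos '[[0,0,-15],[0,0,-35],[0,0,-60],[0,0,-75],[20,0,-75],[50,0,-75],[85,0,-75],[120,2,-75],[155,3,-75],[185,4,-75],[208,5,-75],[219,5,-75],[219,5,-75],[219,5,-75]]' --turn '[[0,0,0],[0,0,0],[0,0,0],[0,0,0],[0,0,0],[0,0,0],[0,0,0],[0,0,0],[0,0,0],[0,0,0],[0,0,0],[0,0,0],[0,0,0],[0,0,0]]'

```text
clock: 7.22
tool_pos: [0.5821, -0.0203, 0.2406]
tcp_rot: [[-0.001, 1.0, -0.0], [1.0, 0.001, -0.001], [-0.001, -0.0, -1.0]]
force: [0.5, 0.5, -0.8]
grip_width: 0.0133
gripper_force: 40.0
```

```bash
python3 - <<'E'
from h import *
s=robot.observe(); print(s['clock'],s['tool_pos'].round(4))
ms={};out=[]
for c in ['scene','side','wrist']:
    im,dep=camera(c); out.append(im)
    for n,z in (('dowel_center',.205),('dowel_foot',.126),('pot_floor',.006)):
        for r in spotter.mark_of(n,c)[:1]: print(c,n,np.round(r['xy']),round(r['conf'],2),atz(c,r['xy'],z).round(4))
    t=spotter.trace('dowel_center',c)
    if t: print(c,t[0]['conf'],t[0]['rect']); ms[c]=t[0]['region']
    if c!='wrist':  # white pot rim from depth
        u,v,P=cloud(c,dep); rgb=im[v,u].astype(int)
        k=(np.hypot(P[:,0]-.583,P[:,1]+.02)<.05)&(P[:,2]>.056)&(P[:,2]<.064)&(rgb.min(1)>120)
        (cx,cy),r=cv2.minEnclosingCircle((P[k][:,:2]*1000).astype(np.float32)); print('rim',k.sum(),cx,cy,r)
d,f=axis3d({k:ms[k] for k in('scene','side')}); print(d.round(3),f(.12).round(4),f(.006).round(4))
print([proj('scene',f(z))for z in(.12,.126,.132)])
a=out[0][180:320,220:420];b=out[1][150:290,200:400]
save('c3.png',cv2.resize(np.vstack([a,b]),None,fx=2,fy=2,interpolation=cv2.INTER_CUBIC))
E
```

```text
7.2167 [ 0.5821 -0.0203  0.2406]
scene dowel_foot [313. 241.] 0.82 [ 0.5905 -0.0273  0.126 ]
scene pot_floor [317. 287.] 0.94 [ 0.5777 -0.0189  0.006 ]
scene 0.73 [310.7, 162.4, 13.9, 76.8]
rim 300 584.2282104492188 -21.535730361938477 34.516414642333984
side dowel_center [298. 165.] 0.86 [ 0.5839 -0.0335  0.205 ]
side dowel_foot [302. 208.] 0.76 [ 0.5795 -0.023   0.126 ]
side pot_floor [302. 256.] 0.85 [ 0.5847 -0.0252  0.006 ]
side 0.65 [289.2, 113.3, 19.0, 97.8]
rim 322 582.0782470703125 -21.26660919189453 34.37904739379883
wrist dowel_center [320. 258.] 0.73 [ 0.5816 -0.0219  0.205 ]
wrist dowel_foot [321. 230.] 0.74 [ 0.5816 -0.0231  0.126 ]
wrist pot_floor [322. 202.] 0.82 [ 0.5831 -0.0194  0.006 ]
[-0.002 -0.004  1.   ] [ 0.5808 -0.0205  0.12  ] [ 0.581 -0.02   0.006]
[array([316.85443202, 238.84733854]), array([316.86104032, 235.92309147]), array([316.86772089, 232.96686902])]
```

View pics/c3.png

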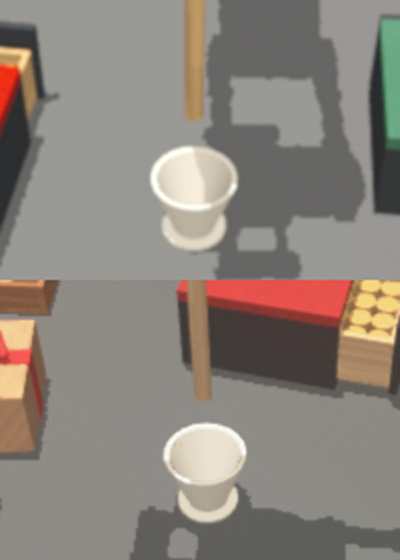

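Call:
carry_out --fingers '[255,255,255,255,255,255,255,255,255,255,255,255]' --delta_pos '[[0,1,15],[0,1,35],[0,1,55],[0,1,75],[0,1,90],[0,1,100],[0,1,106],[0,1,110],[0,1,113],[0,1,116],[0,1,116],[0,1,116]]' --turn '[[0,0,0],[0,0,0],[0,0,0],[0,0,0],[0,0,0],[0,0,0],[0,0,0],[0,0,0],[0,0,0],[0,0,0],[0,0,0],[0,0,0]]'

```text
clock: 8.97
tool_pos: [0.5833, -0.02, 0.1254]
tcp_rot: [[-0.0, 1.0, 0.001], [1.0, 0.0, -0.0], [-0.0, 0.001, -1.0]]
force: [-0.1, 0.2, -0.9]
grip_width: 0.0133
gripper_force: 40.0
```

Call:
carry_out --fingers '[255,255,255,255,255,255]' --delta_pos '[[0,0,1],[0,0,2],[0,0,3],[0,0,4],[0,0,4],[0,0,4]]' --turn '[[0,0,0],[0,0,0],[0,0,0],[0,0,0],[0,0,0],[0,0,0]]'

```text
clock: 9.47
tool_pos: [0.583, -0.02, 0.1208]
tcp_rot: [[-0.0, 1.0, -0.0], [1.0, 0.0, 0.0], [0.0, -0.0, -1.0]]
force: [-0.1, 0.7, -0.1]
grip_width: 0.0131
gripper_force: 40.0
```

Call:
carry_out --fingers '[210,205,200,195,185,170,150,120,80,40,0,0,0,0]' --delta_pos '[[0,0,0],[0,0,0],[0,0,0],[0,0,0],[0,0,0],[0,0,0],[0,0,0],[0,0,0],[0,0,0],[0,0,0],[0,0,0],[0,0,0],[0,0,0],[0,0,0]]' --turn '[[0,0,0],[0,0,0],[0,0,0],[0,0,0],[0,0,0],[0,0,0],[0,0,0],[0,0,0],[0,0,0],[0,0,0],[0,0,0],[0,0,0],[0,0,0],[0,0,0]]'

```text
clock: 10.63
tool_pos: [0.583, -0.02, 0.1208]
tcp_rot: [[-0.0, 1.0, -0.0], [1.0, 0.0, -0.0], [-0.0, -0.0, -1.0]]
force: [-0.0, -0.3, -0.0]
grip_width: 0.0791
gripper_force: 0.0
```

Call:
carry_out --fingers '[0,0,0,0,0,0,0,0,0,0]' --delta_pos '[[0,0,-10],[0,0,-30],[0,0,-55],[0,0,-80],[0,0,-110],[0,0,-140],[0,0,-140],[0,0,-140],[0,0,-140],[0,0,-140]]' --turn '[[0,0,0],[0,0,0],[0,0,0],[0,0,0],[0,0,0],[0,0,0],[0,0,0],[0,0,0],[0,0,0],[0,0,0]]'

```text
clock: 11.47
tool_pos: [0.5826, -0.02, 0.2593]
tcp_rot: [[0.0, 1.0, -0.003], [1.0, -0.0, 0.0], [0.0, -0.003, -1.0]]
force: [0.3, 0.2, -0.4]
grip_width: 0.0876
gripper_force: 0.0
```

```bash
python3 - <<'E'
from h import *
a=camera('scene')[0][150:330,90:500];b=camera('side')[0][120:420,220:480]
b=cv2.resize(b,(410,473))
save('c4.png',np.vstack([a,b])[:600])
E
```

```text
(no output)
```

View pics/c4.png

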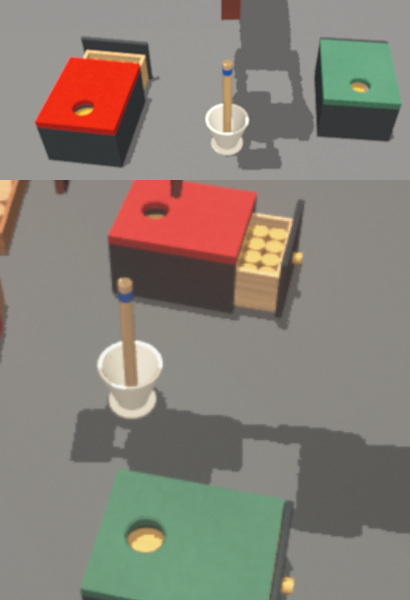

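The dowel stands in the pot (crop pixels around (228,100) and (128,340)). The red drawer is open and the green one shut, and the gripper is clear.

```bash
python3 -c "
from workcell import order
print(order.job_done())"
```

```text
the job is handed in; nothing more can be done
None
```

The dowel opened the red-topped box's drawer and is back standing in its pot, released; the green drawer stayed shut, and the job was handed in at about 12 s on the robot's clock.

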